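# Hold a sensor canister home in the corner of a test nest

### The arm

A 7-joint arm with a two-finger parallel gripper is mounted at the origin on the work surface. World frame = base frame: x ahead of the robot, y to its left, z up, the work surface at z = 0. Lengths are in m, angles in rad, forces in N, time in s.
With the tool pointing down it reaches from about 0.425 to 0.875 m from the base axis. Payload 4.7 kg.
Tool frame: the origin (TCP) lies on the centre line of the jaws, within the pads' length; the fingertips stand robot.nose_length ahead of it and the grasp point (between the pads) lies 2 mm behind it (robot.nose_length is the distance from the TCP to the fingertips, in m); z points along the fingers, y is the line along which they close (so a half turn about z gives the same grasp; the last joint's range is limited). The gripper opens to 85 mm and grips with 20 to 120 N. Pads are 22 mm wide; open, the fingers measure 114 mm over their backs; the gripper's body (76 mm by 85 mm) begins 54 mm behind the grasp point. The pads swing forward as they close: fully open they stand 13 mm farther back than shut.
Start: joints at [-1.24, 0.321, -0.07, 1.45, 0.023, 1.371, -0.057], TCP at [0.203, 0.618, 0.248] pointing down, gripper open.
Joint ranges: [-2.86, 2.86], [-0.3, 2.09], [-1.38, 1.24], [0.06, 2.45], [-1.56, 4.7], [0.09, 2.05], [-2.69, 2.69]. Speed limits (rad/s): [2.57, 2.57, 3.14, 3.14, 3.14, 3.14, 3.14].

### API

Orientations are given as a unit quaternion [x, y, z, w].
In Python, from workcell import robot gives the robot as it stands. The module is installed in compiled form; this text tells all that it offers.
- The arm moves only by the tool carry_out, never from a script. Its argument "series" is a list that holds one entry, the list of rows, each a list of 6 numbers: the shift along the tool's x, y, z in mm, then the turn, a rotation vector about the tool's x, y, z in degrees. In form: [[[x, y, z, rx, ry, rz], ...]]. A call has 1 to 10 rows; each row shifts and turns the commanded pose from where the row before left it, along the tool's axes as they then stand; what a row does not reach is not made up. A row lasts 1/10 s, in which the tool goes at most 50 mm and 8.59 degrees, less where a joint would pass 70% of its speed; a pose out of reach is approached as far as the arm can. A call is refused whole if a number of a shift passes 50 or a number of a turn 8.59, either way. A call with a gripper value outside its range is refused whole. "grip" is the closure, from -1 (fully open) to 1 (shut), set as the call begins (left out, the last holds). The fingers move at their own pace and stop on an object; "grip_force" is the grip in N (left out, the last holds). Time passes only in rows, so rows that do not move let the fingers close. It gives the time, the measured TCP pose, the force, the opening and the grip force at its end, in the units of the state.
- robot.sense(): the state, without advancing time (a new reading comes with each control period).
- robot.capture(name): name is "side" or "top"; returns (picture, depth): 400x640x3 uint8, red, green, blue; 400x640 float32, m along the optical axis (not along the pixel's ray), 0 where there is no reading.
- robot.get_calibration(name): a dict with "K" (3x3 intrinsics, pixels), "D" ([k1, k2, p1, p2, k3] as OpenCV has them; the pictures are not rectified), "R" (3x3) and "t" (3): a world point X has camera coordinates R X + t. Camera axes: x right, y down, z forward; pixel columns grow to the right and rows downward; lengths in m; the calibration is good to about 2 mm. A picture is of the moment at which its call begins. get_calibration takes no time and is no camera call.
- robot.close_job(): hands the job in; it is judged then, once.
The state is a dict: "clock": time; "joint_pos": joint angles; "joint_vel": joint speeds; "joint_torque": joint torques, N m; "eef_pos": TCP position; "tool_rot": TCP orientation; "wrist_force": force on the tool from outside, world axes, zero at the start; "wrist_torque": the same for the moment, N m; "width": opening from 0.0 (shut) to 1.0 (fully open); "gripper_force": force on a finger pad.
Only numpy, scipy, OpenCV 4.12 (cv2) and the standard library are available. Lean on these libraries where they do the work, as an engineer would, in place of code of your own. Each camera call takes 0.05 s, during which the arm holds its last target. There are 200 camera calls.

### The job

Pick up the steel sensor canister with the green stub and set it down upright, without dropping or tipping it, on the white bed of the test nest, and let go of it there. Then press it with one diagonal push, down and into the corner, so that it sits flat on the bed, snug against both the green fence and the blue stop block with the brass spring contact pushed back, and keep that firm push on: the program finishes while still holding it pressed. Leave the red-stub canister, the tape roll, the screwdriver and the blue bin alone.

Things in the scene. Friction and masses are not known exactly. Their poses are not given: they have to be found in the camera images.
- sensor_mid (a point): Centre (half-way up, 50 mm above its underside, on its axis) of the sensor canister to be tested, about 0.35 kg, round about its upright z axis, 100 mm tall, starts standing on the bench. From the bottom: steel cylinder 64 mm in diameter up to 50 mm high with a green band; 45-degree cone narrowing from 64 mm to 32 mm diameter between 50 and 66 mm; upright green plastic stub 30 mm in diameter from 66 to 100 mm (grip the stub from above, with the fingertips kept above 66 mm).
- sensor_foot (a point): Centre of the underside of the same canister (green stub), 50 mm below sensor_mid.
- sensor: The same canister as a solid; its origin is the centre of the underside, z along its axis upwards.
- reject_mid (a point): Centre (half-way up) of a rejected canister of the same shape and size with a RED stub and band, standing on the bench; leave it alone.
- home (a point): Point on the bed's top face, 14 mm above the bench, where the axis of the canister passes when it is fully home (its 64 mm body touching both fence and stop). Axes as the nest's: x is the horizontal direction towards the fence, y towards the stop block, z up; so the push into the corner points, seen from above, midway between +x and +y, and down.
- nest: Test nest screwed to the bench: grey base plate 150 x 150 mm, 10 mm thick, with the bed, fence, stop block and spring contact. Origin on the bench straight below home; the plate reaches from -90 to +60 mm in x and y. A black contact housing 62 mm high stands in the corner between fence and stop.
- bed: White slippery plastic bed 105 x 105 mm, 4 mm thick, on the base plate, its top 14 mm above the bench, reaching from 74.5 mm on the -x and -y sides of home to 30.5 mm on the +x and +y sides.
- fence: Green-painted fence, an upright bar 88 mm long along y (from y = -75 to +13 mm), 18 mm thick, 46 mm tall above the bed; its inner face is 32 mm from home on the +x side.
- stop: Blue stop block, fixed to the fence and counted as part of it, 44 mm long along x (from x = -31 to +13 mm), 18 mm thick, 46 mm tall above the bed; its inner face is 32 mm from home on the +y side.
- contact (a joint): Brass spring contact pin, 12 mm in diameter, 36 mm above the bed, sticking out of the corner along the line midway between +x and +y of the nest. Value in m: 0 sprung fully out (its tip 26 mm from the home axis, so it stands 6 mm in the way of the canister), 0.006 when the canister is fully home, 0.009 at the end of its travel. The spring pushes back with about 1.4 N at 0 and 4 N at 0.006, and pushes the canister out again when it is not held.
- tape: Roll of yellow tape lying flat, 90 mm in diameter, 24 mm tall; origin at the centre of its underside. Leave alone.
- driver: Screwdriver with a red handle, lying on the bench along its own x axis. Leave alone.
- bin: Blue open parts bin 90 x 120 mm, 60 mm tall; origin at the centre of its underside. Leave alone.

How it is judged:
On the way:
1. the green-stub canister stands upright on the bed of the nest, let go (contact force between sensor and bed above 1 N and contact force between the fingers and sensor below 0.05 N and angle between sensor_mid's own z axis and vertical below 0.08 rad and horizontal distance between sensor_foot and home below 0.06 m and linear speed of sensor below 0.02 m/s), for 0.2 s.
At the end, for the whole second after the job is handed in: Fingers press the green-stub canister (over 4 N) and it is still: axis within 3 mm of home and 0.06 rad of upright, bearing on the fence (with its stop block) with over 2 N and on the bed with over 8 N (it weighs about 3.5 N), spring contact pushed back over 4.5 mm (value of joint contact above 0.0045 m and horizontal distance between sensor_foot and home below 0.003 m and angle between sensor_mid's own z axis and vertical below 0.06 rad and contact force between sensor and fence above 2 N and contact force between sensor and bed above 8 N and contact force between the fingers and sensor above 4 N and linear speed of sensor below 0.02 m/s); the arm keeps its last pose, push and grip.
It fails at once if the canister is tipped over (more than 0.5 rad) (angle between sensor_mid's own z axis and vertical above 0.5 rad).
It fails at once if the canister is dropped (falls freely, faster than 0.55 m/s) (linear speed of sensor above 0.55 m/s and contact force between the fingers and sensor below 0.05 N).
It fails at once if the red-stub canister is disturbed (distance of reject_mid from where it was at the start of the episode above 0.02 m).
It fails at once if the tape roll, screwdriver or bin is disturbed (distance of any of tape, driver, bin from where it was at the start of the episode above 0.025 m).
It also fails if it takes over 54 s, if anything falls off the work surface, if the arm or the gripper's body presses on something with over 40 N, if the wrist force passes 120 N, or if a joint passes its speed limit or range.

## Working session

There is one attempt and no reset: what is moved stays moved. The work goes in short steps, Python scripts to look and compute and a tool call to move; the robot and the scene stay as the last step left them, time stands still between calls to the robot, and variables do not carry over. Pictures are saved under pics/ and viewed, at most 12 in all, crops included, and the job is handed in when it is done.

Besides the shell and the picture viewer there is one more tool, called after "Request:" as name([rows], argument=value, ...), one row to a line, values as JSON. carry_out: Moves the arm, as the interface text tells. Its arguments: {"type":"object","properties":{"series":{"type":"array","items":{"type":"array","items":{"type":"array","items":{"type":"number"}}}},"grip":{"type":"number"},"grip_force":{"type":"number"}},"required":["series"]}

```bash
mkdir -p pics; cat > h.py <<'E'
import numpy as np, cv2
from workcell import robot
from scipy.spatial.transform import Rotation as Ro
def cap(n,f=None):
    im,d=robot.capture(n)
    if f: cv2.imwrite('pics/'+f,cv2.cvtColor(im,cv2.COLOR_RGB2BGR))
    return im,d
def ray(n,uv):
    c=robot.get_calibration(n);K,D,R,t=[np.array(c[k],float) for k in('K','D','R','t')]
    p=cv2.undistortPoints(np.array(uv,float).reshape(-1,1,2),K,D).reshape(-1,2)
    d=np.c_[p,np.ones(len(p))]@R
    return -R.T@t,d
def onplane(n,uv,z):
    o,d=ray(n,uv); return o+d*((z-o[2])/d[:,2])[:,None]
def world(n,uv,depth):  # 3D points from depth
    o,d=ray(n,uv); uv=np.array(uv).astype(int)
    return o+d*depth[uv[:,1],uv[:,0]][:,None]
E
python3 - <<'E'
from h import *
s=robot.sense();print({k:np.round(v,3) for k,v in s.items()},robot.nose_length)
cap('top','t1.png');cap('side','s1.png')
for n in('top','side'):
    c=robot.get_calibration(n);print(n,np.round(-np.array(c['R']).T@c['t'],3),np.round(c['R'],2))
E
```

```text
{'clock': np.float64(0.0), 'joint_pos': array([-1.24 ,  0.322, -0.07 ,  1.452,  0.023,  1.371, -0.057]), 'joint_vel': array([0.   , 0.001, 0.002, 0.001, 0.001, 0.001, 0.002]), 'joint_torque': array([ 1.0000e-03, -4.9358e+01, -3.8200e-01, -3.1433e+01,  1.3000e-02,
        1.2000e-02,  0.0000e+00]), 'eef_pos': array([0.202, 0.617, 0.247]), 'tool_rot': array([ 0.158,  0.987, -0.001, -0.   ]), 'wrist_force': array([-0.059,  0.605,  0.212]), 'wrist_torque': array([ 0.031, -0.028, -0.044]), 'gripper_force': np.float64(0.0), 'width': np.float64(1.0)} 0.017
top [0.417 0.051 1.28 ] [[-0.03 -1.   -0.  ]
 [-0.99  0.03 -0.14]
 [ 0.14 -0.   -0.99]]
side [0.44  0.863 0.596] [[-0.99 -0.15 -0.02]
 [-0.06  0.55 -0.83]
 [ 0.13 -0.82 -0.55]]
```

View pics/t1.png

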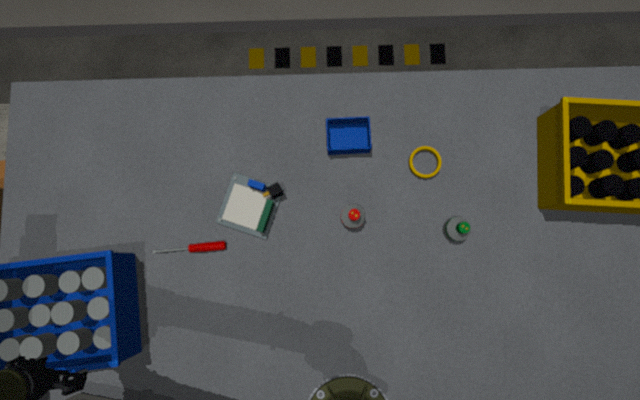

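View pics/s1.png

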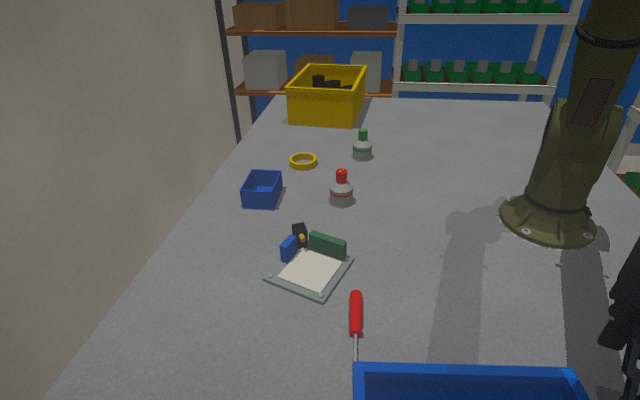

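The top view shows the green stub at (463,228), red stub at (355,215), nest bed around (246,205) with fence right and stop on top. The side view shows green (363,135), nest (310,270).

```bash
cat > m.py <<'E'
from h import *
im,d=cap('top'); si,sd=cap('side')
def blob(img,lo,hi,box):
    h=cv2.cvtColor(img,cv2.COLOR_RGB2HSV);m=cv2.inRange(h,lo,hi)
    k=np.zeros_like(m);x0,y0,x1,y1=box;k[y0:y1,x0:x1]=m[y0:y1,x0:x1]
    return k
def cen(m):
    n,l,s,c=cv2.connectedComponentsWithStats(m);i=1+np.argmax(s[1:,4]);return c[i],s[i],l==i
# stub via cross-view rays + depth
for nm,lo,hi,bt,bs in(('green',(45,90,40),(85,255,255),(440,205,490,250),(345,120,385,142)),):
    a=cen(blob(im,lo,hi,bt));b=cen(blob(si,lo,hi,bs));print(nm,a[0],a[1],b[0],b[1])
    for n,r,dd in(('top',a,d),('side',b,sd)):
        ys,xs=np.where(r[2]);P=world(n,np.c_[xs,ys],dd)
        if n=='top':
            k=P[:,2]>0.09; uv=np.c_[xs,ys][k].mean(0); print('top face z',np.median(P[k,2]),'ctr',onplane('top',[uv],.1),k.sum())
        else:
            uv=np.c_[xs,ys].mean(0);print('side ctr z.083',onplane('side',[uv],.083))
            print('width ctr ray',uv)
# nest bed
h=cv2.cvtColor(im,cv2.COLOR_RGB2HSV)
w=cv2.inRange(h,(0,0,150),(180,70,255));k=np.zeros_like(w);k[165:250,205:295]=w[165:250,205:295]
c,s,m=cen(k);print('bed',c,s)
ct=max(cv2.findContours(m.astype(np.uint8),0,1)[0],key=len)
q=cv2.approxPolyDP(cv2.convexHull(ct),4,True)[:,0];print(q.tolist());print(np.round(onplane('top',q,.014),4))
cv2.imwrite('pics/crop.png',cv2.resize(np.hstack([cv2.cvtColor(im[165:250,200:300],4),cv2.cvtColor(si[215:300,260:360],4)]),None,fx=4,fy=4,interpolation=cv2.INTER_CUBIC))
E
python3 m.py
```

```text
green [462.74380165 227.45454545] [456 222  14  12 121] [362.43678161 134.28735632] [359 128   8  13  87]
top face z 0.09906970587128505 ctr [[ 0.489428   -0.30630316  0.1       ]] 105
side ctr z.083 [[ 0.48857386 -0.3074224   0.083     ]]
width ctr ray [362.43678161 134.28735632]
bed [244.046875   206.45234375] [ 222  184   44   46 1280]
[[235, 184], [265, 198], [254, 229], [222, 217]]
[[0.6326 0.2925 0.014 ]
 [0.5912 0.2095 0.014 ]
 [0.5063 0.2404 0.014 ]
 [0.5416 0.3282 0.014 ]]
```

View pics/crop.png

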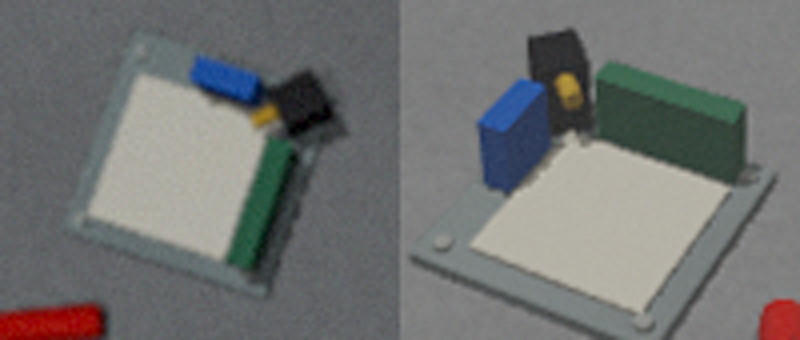

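The crop shows the nest clearly in both views: the bed's −x and −y edges are unobstructed. I'll fit lines to them.

```bash
cat > n.py <<'E'
from h import *
x0=np.array([-.373,-.928]);c0=np.array([.5416,.3282])  # rough axes, (-x) corner region
def go(n,box):
    im,_=cap(n);a,b,c,d=box
    g=cv2.resize(im[b:d,a:c].min(2),None,fx=8,fy=8,interpolation=cv2.INTER_CUBIC)
    t,m=cv2.threshold(cv2.GaussianBlur(g,(9,9),0),0,255,0) if 0 else (0,None)
    gb=cv2.GaussianBlur(g,(9,9),0);hi=np.percentile(gb,90);lo=np.median(gb[gb<hi-40]);t=.5*(hi+plate(n,im))
    m=(gb>t).astype(np.uint8);ct=max(cv2.findContours(m,0,1)[0],key=cv2.contourArea)[:,0]
    uv=(ct+.5)/8-.5+[a,b];P=onplane(n,uv,.014)[:,:2]
    x=x0/np.linalg.norm(x0);y=np.array([-x[1],x[0]])
    o=np.array([.5416,.3282])+.0745*x-.0305*0*y+.0745*y # approx home (corner -x,-y guess refined below)
    q=(P-P.mean(0))@np.c_[x,y]
    L=[]
    for ax in(0,1):
        e=q[:,ax];o_=q[:,1-ax]
        k=(e<np.percentile(e,1)+.012)&(abs(o_-np.median(o_))<.03)
        if True:
            v=cv2.fitLine(P[k].astype(np.float32),cv2.DIST_HUBER,0,.001,.001).ravel()
        L.append(v)
    # ax0 : -x edge (direction along y); ax1: -y edge (direction along x)
    u=L[1][:2]*np.sign(L[1][:2]@x);w=L[0][:2]*np.sign(L[0][:2]@y)
    s=np.linalg.solve(np.c_[w,-u],L[1][2:]-L[0][2:]);cor=L[0][2:]+s[0]*w
    th=np.arctan2(u[1],u[0]);ty=np.arctan2(w[1],w[0])-np.pi/2
    th2=np.angle(np.exp(1j*th)+np.exp(1j*ty));X=np.array([np.cos(th2),np.sin(th2)]);Y=np.array([-X[1],X[0]])
    print(n,'t',t,'corner',cor.round(4),np.degrees([th,ty]).round(2),'home',(cor+.0745*(X+Y)).round(4),'ext',np.ptp(q,axis=0).round(4))
def plate(n,im):
    u=(235,178) if n=='top' else (338,300)
    return PL[n]
PL={}
import sys
im,_=cap('top');PL['top']=np.median(im[172:182,232:240].min(2)) ;
im,_=cap('side');PL['side']=np.median(im[282:286,285:300].min(2))
print(PL)
go('top',(215,175,275,240));go('side',(268,240,352,300))
E
python3 n.py
```

```text
{'top': np.float64(103.0), 'side': np.float64(125.0)}
top t 133.5 corner [0.5384 0.3304] [-110.2  -109.74] home [0.5829 0.2349] ext [0.1033 0.1066]
side t 146.0 corner [0.5359 0.3311] [-110.   -110.13] home [0.5803 0.2356] ext [0.1068 0.1068]
```

Request:
carry_out([
  [[0, 0, 0, 0, 0, 7.8], [0, 0, 0, 0, 0, 7.8], [0, 0, 0, 0, 0, 7.8], [0, 0, 0, 0, 0, 7.8], [0, 0, 0, 0, 0, 7.8], [0, 0, 0, 0, 0, 7.8], [0, 0, 0, 0, 0, 0]],
])

```text
clock: 1.1
eef_pos: [0.2024, 0.6177, 0.2483]
tool_rot: [0.537, 0.844, 0.0, 0.0]
wrist_force: [-0.0, 0.2, 1.0]
width: 1.001
gripper_force: 0.0
```

```bash
cat > g.py <<'E'
from h import *
import sys
def go(t):
    s=robot.sense();R=Ro.from_quat(s['tool_rot']);p=np.array(s['eef_pos'])
    x=R.as_matrix()[:,0];print('clk',round(float(s['clock']),2),'p',p.round(4),'yaw',np.degrees(np.arctan2(x[1],x[0])).round(2),'tilt',R.as_matrix()[:2,2].round(4),'F',np.round(s['wrist_force'],2),'w',round(float(s['width']),3),'gf',round(float(s['gripper_force']),1),'nose',robot.nose_length)
    for q in t: print(q,'shift',(R.inv().apply(np.array(q)-p)*1000).round(1)); p=np.array(q)
if __name__=='__main__': go(eval(sys.argv[1]))
E
python3 g.py '[(.55,.2,.25),(.489,-.307,.2)]'
```

```text
clk 1.1 p [0.2024 0.6177 0.2483] yaw 115.03 tilt [ 0.0002 -0.    ] F [-0.01  0.19  1.04] w 1.001 gf 0.0 nose 0.017
(0.55, 0.2, 0.25) shift [-525.5  138.2   -1.6]
(0.489, -0.307, 0.2) shift [-433.6 -269.8   50. ]
```

Request:
carry_out([
  [[-37.5, 9.9, 0, 0, 0, 0], [-37.5, 9.9, 0, 0, 0, 0], [-37.5, 9.9, 0, 0, 0, 0], [-37.5, 9.9, 0, 0, 0, 0], [-37.5, 9.9, 0, 0, 0, 0], [-37.5, 9.9, 0, 0, 0, 0], [-37.5, 9.9, 0, 0, 0, 0]],
])

```text
clock: 1.8
eef_pos: [0.3773, 0.4079, 0.2486]
tool_rot: [0.535, 0.845, 0.0, 0.0]
wrist_force: [0.3, 0.6, -0.2]
width: 1.0
gripper_force: 0.0
```

Request:
carry_out([
  [[-37.5, 9.9, 0, 0, 0, 0], [-37.5, 9.9, 0, 0, 0, 0], [-37.5, 9.9, 0, 0, 0, 0], [-37.5, 9.9, 0, 0, 0, 0], [-37.5, 9.9, 0, 0, 0, 0], [-37.5, 9.9, 0, 0, 0, 0], [-37.5, 9.9, 0, 0, 0, 0]],
])

```text
clock: 2.5
eef_pos: [0.5512, 0.1995, 0.2486]
tool_rot: [0.535, 0.845, 0.0, 0.0]
wrist_force: [1.0, -0.1, 0.7]
width: 0.998
gripper_force: 0.0
```

Request:
carry_out([
  [[-31, -19.3, 0, 0, 0, 0], [-31, -19.3, 0, 0, 0, 0], [-31, -19.3, 0, 0, 0, 0], [-31, -19.3, 0, 0, 0, 0], [-31, -19.3, 0, 0, 0, 0], [-31, -19.3, 0, 0, 0, 0], [-31, -19.3, 0, 0, 0, 0]],
])

```text
clock: 3.2
eef_pos: [0.5195, -0.0545, 0.2486]
tool_rot: [0.535, 0.845, 0.0, 0.0]
wrist_force: [0.3, 0.0, 0.5]
width: 1.002
gripper_force: 0.0
```

Request:
carry_out([
  [[-31, -19.3, 5, 0, 0, 0], [-31, -19.3, 5, 0, 0, 0], [-31, -19.3, 5, 0, 0, 0], [-31, -19.3, 5, 0, 0, 0], [-31, -19.3, 5, 0, 0, 0], [-31, -19.3, 5, 0, 0, 0], [-31, -19.3, 5, 0, 0, 0], [0, 0, 0, 0, 0, 0], [0, 0, 0, 0, 0, 0]],
])

```text
clock: 4.1
eef_pos: [0.4888, -0.3077, 0.2131]
tool_rot: [0.537, 0.844, -0.0, -0.0]
wrist_force: [0.7, 0.1, -0.7]
width: 0.997
gripper_force: 0.0
```

```bash
python3 g.py '[(.489,-.307,.15),(.489,-.307,.09)]'
```

```text
clk 4.1 p [ 0.4888 -0.3077  0.2131] yaw 115.06 tilt [-0.0005  0.    ] F [ 0.68  0.1  -0.68] w 0.997 gf 0.0 nose 0.017
(0.489, -0.307, 0.15) shift [ 0.5  0.5 63.1]
(0.489, -0.307, 0.09) shift [-0.  0. 60.]
```

Request:
carry_out([
  [[0, 0, 30, 0, 0, 0], [0, 0, 30, 0, 0, 0], [0, 0, 25, 0, 0, 0], [0, 0, 20, 0, 0, 0], [0, 0, 16, 0, 0, 0], [0, 0, 0, 0, 0, 0], [0, 0, 0, 0, 0, 0]],
])

```text
clock: 4.8
eef_pos: [0.4899, -0.3064, 0.0928]
tool_rot: [0.536, 0.844, 0.0, 0.0]
wrist_force: [-0.1, 0.3, -0.3]
width: 0.999
gripper_force: 0.0
```

```bash
python3 - <<'E'
from h import *
from g import go
im,_=cap('side');cv2.imwrite('pics/g1.png',cv2.resize(cv2.cvtColor(im[60:200,280:460],4),None,fx=4,fy=4,interpolation=2))
go([])
E
```

```text
clk 4.85 p [ 0.4903 -0.3069  0.0934] yaw 115.11 tilt [ 0.0017 -0.0005] F [ 0.67 -0.09  0.4 ] w 1.0 gf 0.0 nose 0.017
```

View pics/g1.png

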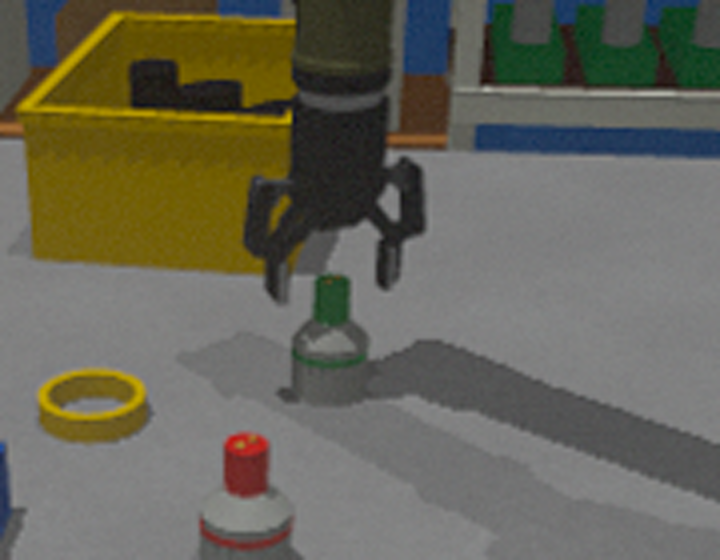

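The picture shows the open fingertips (crop 277,300 and 385,285) straddling the green stub (332,300), clear of the cone.

Request:
carry_out([
  [[0, 0, 0, 0, 0, 0], [0, 0, 0, 0, 0, 0], [0, 0, 0, 0, 0, 0], [0, 0, 0, 0, 0, 0], [0, 0, 0, 0, 0, 0], [0, 0, 0, 0, 0, 0], [0, 0, 0, 0, 0, 0], [0, 0, 0, 0, 0, 0], [0, 0, 0, 0, 0, 0], [0, 0, 0, 0, 0, 0]],
], grip=1, grip_force=40)

```text
clock: 5.85
eef_pos: [0.4894, -0.3071, 0.0928]
tool_rot: [0.537, 0.844, 0.0, 0.0]
wrist_force: [-1.5, -0.1, 5.9]
width: 0.324
gripper_force: 39.4
```

Request:
carry_out([
  [[0, 0, -5, 0, 0, 0], [0, 0, -10, 0, 0, 0], [0, 0, -20, 0, 0, 0], [0, 0, -25, 0, 0, 0], [0, 0, -25, 0, 0, 0], [0, 0, -20, 0, 0, 0], [0, 0, -15, 0, 0, 0], [0, 0, 0, 0, 0, 0], [0, 0, 0, 0, 0, 0]],
])

```text
clock: 6.75
eef_pos: [0.4891, -0.3065, 0.2117]
tool_rot: [0.537, 0.844, 0.0, -0.0]
wrist_force: [0.4, 0.0, -4.7]
width: 0.325
gripper_force: 40.1
```

```bash
python3 - <<'E'
from h import *
from g import go
im,d=cap('side');cv2.imwrite('pics/g2.png',cv2.resize(cv2.cvtColor(im[60:200,280:460],4),None,fx=4,fy=4,interpolation=2))
H=np.array([.5816,.2353]);a=np.array([.423,-.906])
q=H-a*.012
go([(.55,-.05,.215),(q[0],q[1],.215)])
E
```

```text
clk 6.8 p [ 0.4888 -0.3063  0.2111] yaw 115.06 tilt [-0.0017  0.001 ] F [ 0.27  0.08 -3.9 ] w 0.322 gf 40.1 nose 0.017
(0.55, -0.05, 0.215) shift [206.2 164.   -3.7]
(np.float64(0.576524), np.float64(0.246172), 0.215) shift [2.571e+02 1.495e+02 2.000e-01]
```

View pics/g2.png

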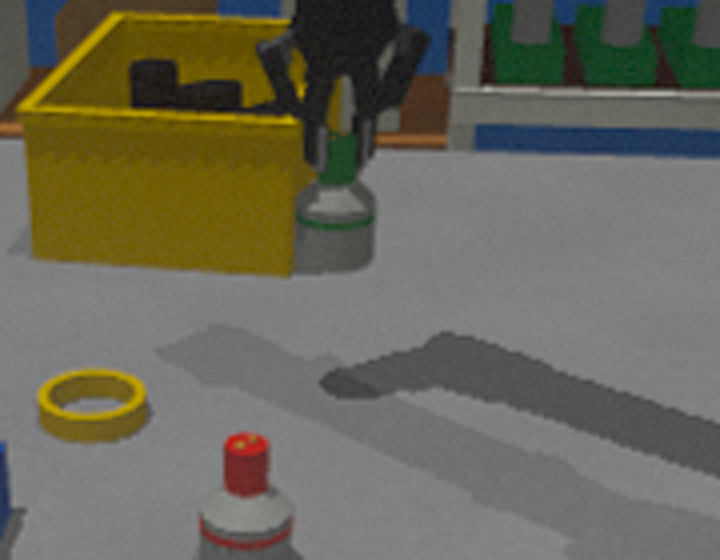

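Held upright in the jaws (stub at crop (340,155)), bench clear beneath. Moving to the nest.

Request:
carry_out([
  [[0, 0, -20, 0, 0, 0], [10, 7, -20, 0, 0, 0], [20, 13.5, 0, 0, 0, 0], [30, 20, 0, 0, 0, 0], [35, 23.5, 0, 0, 0, 0], [35, 23.5, 0, 0, 0, 0], [35, 23.5, 0, 0, 0, 0], [35, 23.5, 0, 0, 0, 0], [35, 23.5, 0, 0, 0, 0], [35, 23.5, 0, 0, 0, 0]],
])

```text
clock: 7.8
eef_pos: [0.5387, 0.0163, 0.2508]
tool_rot: [0.537, 0.844, -0.001, -0.001]
wrist_force: [0.5, -0.2, -3.5]
width: 0.326
gripper_force: 40.4
```

Request:
carry_out([
  [[35, 23.5, 0, 0, 0, 0], [35, 23.5, 0, 0, 0, 0], [35, 23.5, 0, 0, 0, 0], [35, 23.5, 0, 0, 0, 0], [30, 20, 0, 0, 0, 0], [20, 13.5, 0, 0, 0, 0], [10, 7, 0, 0, 0, 0], [0, 0, 0, 0, 0, 0], [0, 0, 0, 0, 0, 0], [0, 0, 0, 0, 0, 0]],
])

```text
clock: 8.8
eef_pos: [0.577, 0.25, 0.2523]
tool_rot: [0.538, 0.843, -0.0, 0.0]
wrist_force: [0.3, -0.5, -4.0]
width: 0.324
gripper_force: 40.4
```

```bash
python3 - <<'E'
from h import *
from g import go
H=np.array([.5816,.2353]);a=np.array([.423,-.906])
q=H-a*.014
go([(*q,.15),(*q,.107)])
E
```

```text
clk 8.8 p [0.577  0.25   0.2523] yaw 114.86 tilt [-0.0001 -0.0011] F [ 0.34 -0.52 -4.03] w 0.324 gf 40.4 nose 0.017
(np.float64(0.575678), np.float64(0.247984), 0.15) shift [ -1.2  -2.  102.3]
(np.float64(0.575678), np.float64(0.247984), 0.107) shift [ 0.  0. 43.]
```

Request:
carry_out([
  [[-1, -2, 15, 0, 0, 0], [0, 0, 30, 0, 0, 0], [0, 0, 35, 0, 0, 0], [0, 0, 25, 0, 0, 0], [0, 0, 15, 0, 0, 0], [0, 0, 8, 0, 0, 0], [0, 0, 5, 0, 0, 0], [0, 0, 0, 0, 0, 0], [0, 0, 0, 0, 0, 0]],
])

```text
clock: 9.7
eef_pos: [0.5761, 0.2513, 0.1206]
tool_rot: [0.537, 0.844, 0.001, 0.001]
wrist_force: [0.1, 0.5, -3.6]
width: 0.323
gripper_force: 40.3
```

```bash
python3 - <<'E'
from h import *
from g import go
a,d=cap('side');b,_=cap('top');cv2.imwrite('pics/p1.png',cv2.resize(cv2.cvtColor(np.hstack([a[190:300,250:360],b[150:260,190:300]]),4),None,fx=3.5,fy=3.5,interpolation=2))
go([])
E
```

```text
clk 9.8 p [0.576  0.2513 0.1206] yaw 115.05 tilt [0.002  0.0011] F [-0.05 -0.08 -4.17] w 0.324 gf 40.3 nose 0.017
```

View pics/p1.png

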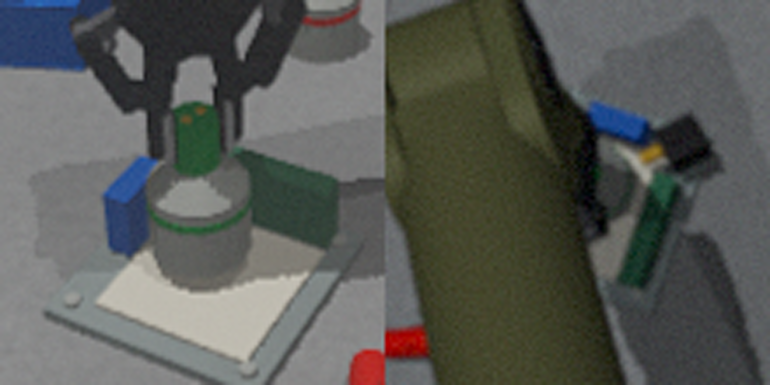

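The canister hangs above the bed about 14 mm up, clear of fence and stop. Lowering gently.

Request:
carry_out([
  [[0, 0, 5, 0, 0, 0], [0, 0, 4, 0, 0, 0], [0, 0, 2, 0, 0, 0], [0, 0, 1.5, 0, 0, 0], [0, 0, 1, 0, 0, 0], [0, 0, 0.5, 0, 0, 0], [0, 0, 0, 0, 0, 0], [0, 0, 0, 0, 0, 0]],
])

```text
clock: 10.6
eef_pos: [0.5752, 0.251, 0.1069]
tool_rot: [0.537, 0.844, 0.0, -0.0]
wrist_force: [-4.0, -1.3, 6.5]
width: 0.325
gripper_force: 41.4
```

Request:
carry_out([
  [[0, 0, -0.4, 0, 0, 0], [0, 0, 0, 0, 0, 0], [0, 0, 0, 0, 0, 0]],
])

```text
clock: 10.9
eef_pos: [0.5754, 0.251, 0.1068]
tool_rot: [0.537, 0.844, 0.0, -0.0]
wrist_force: [-3.5, -1.1, 6.3]
width: 0.323
gripper_force: 41.3
```

Request:
carry_out([
  [[0, 0, 0, 0, 0, 0], [0, 0, 0, 0, 0, 0], [0, 0, 0, 0, 0, 0], [0, 0, 0, 0, 0, 0], [0, 0, 0, 0, 0, 0], [0, 0, 0, 0, 0, 0], [0, 0, 0, 0, 0, 0], [0, 0, 0, 0, 0, 0], [0, 0, 0, 0, 0, 0], [0, 0, 0, 0, 0, 0]],
], grip=-1)

```text
clock: 11.9
eef_pos: [0.5753, 0.251, 0.1058]
tool_rot: [0.537, 0.844, 0.0, 0.0]
wrist_force: [0.9, 0.2, -0.6]
width: 0.998
gripper_force: 0.0
```

Request:
carry_out([
  [[0, 0, -10, 0, 0, 0], [0, 0, -20, 0, 0, 0], [0, 0, -20, 0, 0, 0], [0, 0, -20, 0, 0, 0], [0, 0, 0, 0, 0, 0]],
])

```text
clock: 12.4
eef_pos: [0.5773, 0.2517, 0.1799]
tool_rot: [0.537, 0.844, 0.003, 0.002]
wrist_force: [0.3, 0.5, 0.3]
width: 1.004
gripper_force: 0.0
```

Request:
carry_out([
  [[30, 0, 0, 0, 0, 0], [30, 0, 0, 0, 0, 0], [0, 0, 0, 0, 0, 0], [0, 0, 0, 0, 0, 0], [0, 0, 0, 0, 0, 0], [0, 0, 0, 0, 0, 0], [0, 0, 0, 0, 0, 0], [0, 0, 0, 0, 0, 0], [0, 0, 0, 0, 0, 0], [0, 0, 0, 0, 0, 0]],
], grip=1)

```text
clock: 13.4
eef_pos: [0.5499, 0.3052, 0.1757]
tool_rot: [0.537, 0.844, 0.0, 0.0]
wrist_force: [-0.6, -1.0, -0.3]
width: -0.001
gripper_force: 0.0
```

```bash
python3 - <<'E'
from h import *
from g import go
a,d=cap('side');b,td=cap('top');cv2.imwrite('pics/p2.png',cv2.resize(cv2.cvtColor(np.hstack([a[170:300,230:360],b[140:270,180:310]]),4),None,fx=3,fy=3,interpolation=2))
m=cv2.inRange(cv2.cvtColor(a,cv2.COLOR_RGB2HSV),(45,90,40),(85,255,255))
m[:,:290]=0;m[:,325:]=0;m[:195]=0;m[245:]=0
n,l,s,c=cv2.connectedComponentsWithStats(m);i=1+np.argmax(s[1:,4]);print(s[i],c[i],onplane('side',[c[i]],.097))
go([])
E
```

```text
[298 224  27  21 280] [308.15357143 234.86785714] [[0.56983305 0.25153509 0.097     ]]
clk 13.5 p [0.5498 0.3053 0.1758] yaw 115.05 tilt [0.0001 0.0001] F [-0.24  0.15  0.15] w 0.001 gf 0.0 nose 0.017
```

View pics/p2.png

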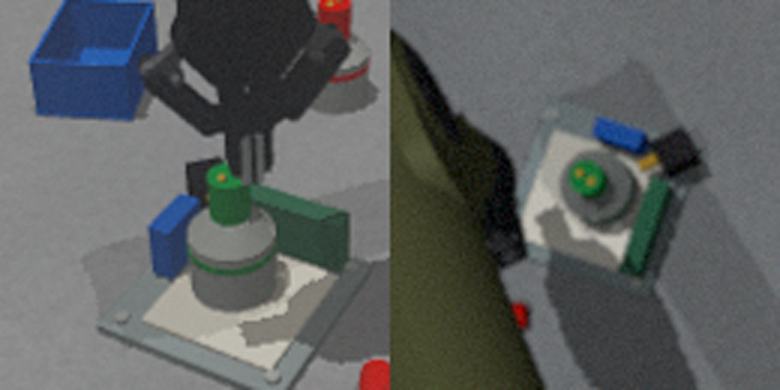

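Canister stands upright on the bed, released (side crop (230,240)), short of the pin; gripper is shut behind it, on the diagonal. Descend behind it.

Request:
carry_out([
  [[0, 0, 20, 0, 0, 0], [0, 0, 25, 0, 0, 0], [0, 0, 20, 0, 0, 0], [0, 0, 12, 0, 0, 0], [0, 0, 7, 0, 0, 0], [0, 0, 0, 0, 0, 0], [0, 0, 0, 0, 0, 0]],
])

```text
clock: 14.2
eef_pos: [0.5504, 0.3057, 0.0926]
tool_rot: [0.537, 0.844, 0.001, 0.0]
wrist_force: [0.2, 0.5, 0.1]
width: -0.002
gripper_force: 0.0
```

Request:
carry_out([
  [[-4, 0, 0, 0, 0, 0], [-4, 0, 0, 0, 0, 0], [-3, 0, 0, 0, 0, 0], [-3, 0, 0, 0, 0, 0], [-3, 0, 0, 0, 0, 0], [0, 0, 0, 0, 0, 0], [0, 0, 0, 0, 0, 0]],
])

```text
clock: 14.9
eef_pos: [0.5571, 0.2899, 0.0917]
tool_rot: [0.537, 0.844, 0.0, -0.0]
wrist_force: [-0.1, 0.7, -0.4]
width: 0.003
gripper_force: 0.0
```

```bash
cat > st.py <<'E'
from h import *
from g import go
import sys
a,d=cap('side')
if len(sys.argv)>1: cv2.imwrite('pics/'+sys.argv[1],cv2.resize(cv2.cvtColor(a[180:290,250:370],4),None,fx=5,fy=5,interpolation=2))
go([])
p=np.array(robot.sense()['eef_pos'])[:2]-[.5816,.2353];print('diag',p@[.423,-.906],'lat',p@[.906,.423])
F=robot.sense()['wrist_force'];print('Fdiag',F[:2]@np.array([.423,-.906]),'Flat',F[:2]@np.array([.906,.423]),'Fz',F[2])
E
python3 st.py q1.png
```

```text
clk 14.95 p [0.557  0.2901 0.0917] yaw 115.06 tilt [-0.0001  0.0002] F [-0.83 -0.03 -0.38] w -0.003 gf 0.0 nose 0.017
diag -0.0600598458248309 lat 0.0008415749733983472
Fdiag -0.32648396636372407 Flat -0.7624828130264041 Fz -0.38088699125255876
```

View pics/q1.png

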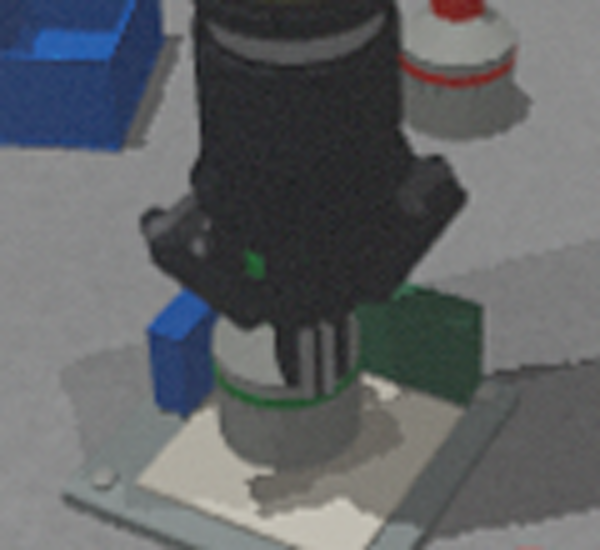

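The shut fingers are at the canister's back, their tips (crop 305,385) at cone height and not yet touching. Starting the push, slightly downward.

Request:
carry_out([
  [[-2, 0, 1, 0, 0, 0], [-2, 0, 1, 0, 0, 0], [-2, 0, 1, 0, 0, 0], [-2, 0, 0, 0, 0, 0], [-1.5, 0, 0, 0, 0, 0], [0, 0, 0, 0, 0, 0], [0, 0, 0, 0, 0, 0]],
])

```text
clock: 15.65
eef_pos: [0.5611, 0.2814, 0.0888]
tool_rot: [0.537, 0.844, 0.0, 0.0]
wrist_force: [0.4, -0.1, 0.3]
width: 0.003
gripper_force: 0.0
```

Request:
carry_out([
  [[-1.5, 0, 0, 0, 0, 0], [-1.5, 0, 0, 0, 0, 0], [-1, 0, 0, 0, 0, 0], [-1, 0, 0, 0, 0, 0], [0, 0, 0, 0, 0, 0]],
])

```text
clock: 16.15
eef_pos: [0.563, 0.2773, 0.0888]
tool_rot: [0.537, 0.844, 0.0, -0.0]
wrist_force: [0.0, 1.5, 0.2]
width: 0.002
gripper_force: 0.5
```

```bash
python3 st.py
```

```text
clk 16.2 p [0.563  0.2773 0.0888] yaw 115.07 tilt [-0.0001  0.0006] F [-1.36  1.59  0.23] w -0.002 gf 0.6 nose 0.017
diag -0.04590000900792474 lat 0.0008990497307403055
Fdiag -2.010048995362402 Flat -0.5571699044197308 Fz 0.22563256877311266
```

Request:
carry_out([
  [[-1.5, 0, 0, 0, 0, 0], [-1.5, 0, 0, 0, 0, 0], [-1.5, 0, 0, 0, 0, 0], [-1, 0, 0, 0, 0, 0], [0, 0, 0, 0, 0, 0]],
])

```text
clock: 16.7
eef_pos: [0.5657, 0.2716, 0.0888]
tool_rot: [0.537, 0.844, 0.0, 0.0]
wrist_force: [-0.6, 1.9, -0.2]
width: -0.001
gripper_force: 0.7
```

Request:
carry_out([
  [[-1.5, 0, 0, 0, 0, 0], [-1, 0, 0, 0, 0, 0], [-1, 0, 0, 0, 0, 0], [0, 0, 0, 0, 0, 0]],
])

```text
clock: 17.1
eef_pos: [0.5668, 0.269, 0.0888]
tool_rot: [0.537, 0.844, 0.0, -0.0]
wrist_force: [-1.6, 2.2, 0.7]
width: 0.001
gripper_force: 1.3
```

```bash
python3 st.py q2.png
```

```text
clk 17.15 p [0.5669 0.269  0.0888] yaw 115.06 tilt [0.     0.0005] F [-0.87  3.26  0.8 ] w -0.001 gf 1.4 nose 0.017
diag -0.03674227124085199 lat 0.0009312495539653148
Fdiag -3.320251995200217 Flat 0.5908160125363972 Fz 0.7957592173876581
```

View pics/q2.png

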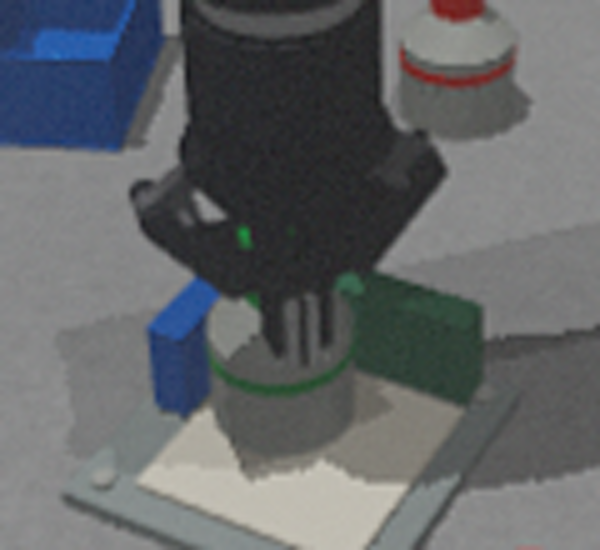

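The canister is upright and sliding toward the corner, fingertips on its cone (crop 300,350). Now adding the downward component.

Request:
carry_out([
  [[-0.5, 0, 1, 0, 0, 0], [-0.5, 0, 1, 0, 0, 0], [0, 0, 0, 0, 0, 0]],
])

```text
clock: 17.45
eef_pos: [0.567, 0.269, 0.0885]
tool_rot: [0.537, 0.844, 0.001, -0.001]
wrist_force: [-5.6, 3.0, 10.3]
width: 0.003
gripper_force: 5.3
```

```bash
python3 st.py
```

```text
clk 17.5 p [0.567  0.269  0.0885] yaw 115.09 tilt [-0.0005  0.0021] F [-4.78  2.86 11.09] w 0.001 gf 5.3 nose 0.017
diag -0.03671837883540454 lat 0.0010526895985437494
Fdiag -4.618054693299892 Flat -3.1208805038807843 Fz 11.086232899278725
```

Request:
carry_out([
  [[-1, 0, 0, 0, 0, 0], [-1, 0, 0, 0, 0, 0], [-1, 0, 0, 0, 0, 0], [0, 0, 0, 0, 0, 0]],
])

```text
clock: 17.9
eef_pos: [0.5685, 0.268, 0.0886]
tool_rot: [0.536, 0.844, 0.002, -0.001]
wrist_force: [-4.6, 4.7, 8.6]
width: -0.001
gripper_force: 5.4
```

Request:
carry_out([
  [[-1, 0, 0, 0, 0, 0], [-1, 0, 0, 0, 0, 0], [0, 0, 0, 0, 0, 0]],
])

```text
clock: 18.2
eef_pos: [0.5694, 0.2667, 0.0886]
tool_rot: [0.536, 0.844, 0.002, -0.001]
wrist_force: [-4.0, 7.4, 7.7]
width: -0.002
gripper_force: 5.4
```

```bash
python3 st.py q3.png
```

```text
clk 18.25 p [0.5694 0.2667 0.0886] yaw 115.17 tilt [0.0012 0.005 ] F [-4.55  5.99  6.76] w 0.002 gf 5.4 nose 0.017
diag -0.033631190803265855 lat 0.002272724434513925
Fdiag -7.352711626126714 Flat -1.5862702764136267 Fz 6.759633776642792
```

View pics/q3.png

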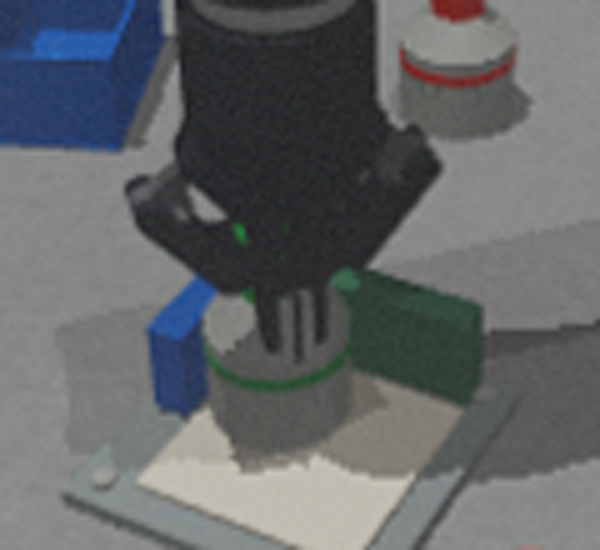

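The canister is upright, close to the stop (its left edge at crop (205,370)); continuing.

Request:
carry_out([
  [[-1, 0, 0.3, 0, 0, 0], [-1, 0, 0.3, 0, 0, 0], [-1, 0, 0.3, 0, 0, 0], [0, 0, 0, 0, 0, 0]],
])

```text
clock: 18.65
eef_pos: [0.5697, 0.2664, 0.0885]
tool_rot: [0.535, 0.845, 0.003, -0.002]
wrist_force: [-7.3, 9.0, 11.8]
width: -0.002
gripper_force: 8.3
```

```bash
python3 st.py
```

```text
clk 18.7 p [0.5697 0.2664 0.0885] yaw 115.25 tilt [-0.0001  0.008 ] F [-7.57  9.74 12.19] w 0.002 gf 8.3 nose 0.017
diag -0.03323759624873913 lat 0.002416015658335314
Fdiag -12.029302958840182 Flat -2.7335021939944344 Fz 12.187213145108931
```

Request:
carry_out([
  [[-1, 0, 0, 0, 0, 0], [-1, 0, 0, 0, 0, 0], [0, 0, 0, 0, 0, 0]],
])

```text
clock: 19.0
eef_pos: [0.5697, 0.2662, 0.0885]
tool_rot: [0.535, 0.845, 0.004, -0.003]
wrist_force: [-8.8, 12.0, 13.2]
width: -0.0
gripper_force: 9.4
```

```bash
python3 st.py
```

```text
clk 19.05 p [0.5697 0.2662 0.0886] yaw 115.31 tilt [-0.0012  0.0097] F [-8.77 11.26 12.78] w 0.004 gf 9.3 nose 0.017
diag -0.0330064562586983 lat 0.002316008460662816
Fdiag -13.91274333208788 Flat -3.177439447534434 Fz 12.778139607616472
```

```bash
python3 - <<'E'
from h import *
from scipy.optimize import least_squares
Ds=[cap('side') for _ in range(3)];a=Ds[0][0];d=np.median([x[1] for x in Ds],0)
ys,xs=np.mgrid[230:285,280:350];uv=np.c_[xs.ravel(),ys.ravel()];P=world('side',uv,d)
X=np.array([np.cos(np.radians(-110)),np.sin(np.radians(-110))]);Y=np.array([-X[1],X[0]])
q=(P[:,:2]-[.5816,.2353])@np.c_[X,Y];z=P[:,2]
hsv=cv2.cvtColor(a,cv2.COLOR_RGB2HSV)[230:285,280:350].reshape(-1,3)
bed=(hsv[:,1]<60)&(abs(z-.014)<.004)&(q[:,0]<-40e-3);print('bed z',np.median(z[bed]),bed.sum())
f=(abs(q[:,0]-.032)<.008)&(q[:,1]<-.04)&(q[:,1]>-.07)&(z>.024)&(z<.052);print('fence face x',np.median(q[f,0]),f.sum())
s=(abs(q[:,1]-.032)<.008)&(q[:,0]<-.02)&(z>.024)&(z<.052);print('stop',np.median(q[s,1]) if s.any() else 0,s.sum())
for lo,hi in((.022,.038),(.038,.056)):
    c=(z>lo)&(z<hi)&(abs(np.hypot(*q.T)-.032)<.008)&(q[:,0]<.02)&(q[:,1]<.02)
    r=least_squares(lambda v:np.hypot(q[c,0]-v[0],q[c,1]-v[1])-.032,[0,0],loss='soft_l1',f_scale=.001)
    print('can',lo,r.x.round(4),c.sum(),np.std(r.fun))
E
```

```text
bed z 0.013317589117251893 492
fence face x 0.031785606969641486 118
stop 0.030917123749032657 67
can 0.022 [-0.0034 -0.0023] 158 0.0005922976860027581
can 0.038 [-0.0036 -0.0025] 175 0.0006201050251454631
```

The depth fit puts it upright, about 1 mm from (or at) the stop and 3 mm short of the fence. I'll shift sideways toward the fence (tool −y).

```bash
cat > w.py <<'E'
from h import *
from scipy.optimize import least_squares
Ds=[cap('side') for _ in range(3)];d=np.median([x[1] for x in Ds],0)
ys,xs=np.mgrid[230:285,280:350];P=world('side',np.c_[xs.ravel(),ys.ravel()],d)
X=np.array([np.cos(np.radians(-110)),np.sin(np.radians(-110))]);Y=np.array([-X[1],X[0]]);A=np.c_[X,Y]
q=(P[:,:2]-[.5816,.2353])@A;z=P[:,2]
for lo,hi in((.022,.038),(.038,.056)):
    c=(z>lo)&(z<hi)&(abs(np.hypot(*q.T)-.032)<.008)&(q[:,0]<.02)&(q[:,1]<.02)
    r=least_squares(lambda v:np.hypot(q[c,0]-v[0],q[c,1]-v[1])-.032,[0,0],loss='soft_l1',f_scale=.001)
    print('can mm',(r.x*1e3).round(2))
s=robot.sense();F=np.array(s['wrist_force']);print('clk',s['clock'],'on can: x,y',(-F[:2]@A).round(1),'down',F[2].round(1),'tcp',((np.array(s['eef_pos'])[:2]-[.5816,.2353])@A*1e3).round(1),np.round(s['eef_pos'][2],4))
E
true
```

Request:
carry_out([
  [[0, -1, 0, 0, 0, 0], [0, -1, 0, 0, 0, 0], [0, -1, 0, 0, 0, 0], [0, 0, 0, 0, 0, 0]],
])

```text
clock: 19.6
eef_pos: [0.5682, 0.264, 0.0886]
tool_rot: [0.535, 0.845, 0.004, -0.002]
wrist_force: [-6.4, 10.3, 11.7]
width: 0.001
gripper_force: 8.0
```

```bash
python3 w.py
```

```text
can mm [-1.65 -2.3 ]
can mm [-1.69 -2.16]
clk 19.75 on can: x,y [7.6 8.3] down 11.6 tcp [-22.4 -22.4] 0.0886
```

Request:
carry_out([
  [[-0.5, -1, 0, 0, 0, 0], [-0.5, -1, 0, 0, 0, 0], [-0.5, 0, 0, 0, 0, 0], [0, 0, 0, 0, 0, 0], [0, 0, 0, 0, 0, 0]],
])

```text
clock: 20.25
eef_pos: [0.567, 0.262, 0.0885]
tool_rot: [0.535, 0.845, 0.004, -0.002]
wrist_force: [-5.2, 10.6, 11.8]
width: -0.001
gripper_force: 8.2
```

```bash
python3 w.py
```

```text
can mm [ 0.08 -2.02]
can mm [ 0.02 -2.19]
clk 20.4 on can: x,y [7.4 8.7] down 11.3 tcp [-20.1 -22.8] 0.0886
```

Request:
carry_out([
  [[-0.7, -0.7, 0, 0, 0, 0], [-0.7, -0.7, 0, 0, 0, 0], [0, 0, 0, 0, 0, 0], [0, 0, 0, 0, 0, 0]],
])

```text
clock: 20.8
eef_pos: [0.5668, 0.2615, 0.0887]
tool_rot: [0.535, 0.845, 0.005, -0.002]
wrist_force: [-4.0, 13.0, 10.0]
width: -0.005
gripper_force: 8.1
```

```bash
python3 w.py
```

```text
can mm [ 0.47 -2.15]
can mm [ 0.33 -2.22]
clk 20.95 on can: x,y [11.5  8.8] down 8.7 tcp [-19.6 -22.9] 0.0887
```

Request:
carry_out([
  [[-1, 1, 0.3, 0, 0, 0], [-1, 1, 0.3, 0, 0, 0], [-0.5, 0.5, 0.2, 0, 0, 0], [0, 0, 0, 0, 0, 0], [0, 0, 0, 0, 0, 0]],
])

```text
clock: 21.45
eef_pos: [0.5671, 0.2616, 0.0885]
tool_rot: [0.534, 0.845, 0.004, -0.005]
wrist_force: [-12.1, 13.2, 18.3]
width: -0.002
gripper_force: 12.6
```

```bash
python3 w.py
```

```text
can mm [ 0.29 -2.01]
can mm [ 0.28 -2.  ]
clk 21.6 on can: x,y [ 7.8 17. ] down 17.1 tcp [-19.8 -22.6] 0.0885
```

Both axes now stiff: it bears on stop and fence. Balance the push slightly toward the fence and check it is steady.

Request:
carry_out([
  [[-0.5, -1, 0, 0, 0, 0], [-0.5, -0.5, 0, 0, 0, 0], [0, 0, 0, 0, 0, 0], [0, 0, 0, 0, 0, 0], [0, 0, 0, 0, 0, 0], [0, 0, 0, 0, 0, 0]],
])

```text
clock: 22.2
eef_pos: [0.567, 0.2614, 0.0886]
tool_rot: [0.534, 0.845, 0.006, -0.004]
wrist_force: [-10.3, 15.7, 15.6]
width: 0.001
gripper_force: 12.0
```

```bash
python3 w.py; python3 st.py q4.png
```

```text
can mm [ 0.41 -2.02]
can mm [ 0.18 -2.11]
clk 22.35 on can: x,y [11.4 15.5] down 16.7 tcp [-19.6 -22.7] 0.0886
clk 22.4 p [0.567  0.2614 0.0886] yaw 115.44 tilt [-0.0011  0.0138] F [-10.66  16.38  14.94] w -0.0 gf 12.1 nose 0.017
diag -0.029841285383072538 lat -0.0021389006605791933
Fdiag -19.348746152948568 Flat -2.7295423312455322 Fz 14.939499857805549
```

View pics/q4.png

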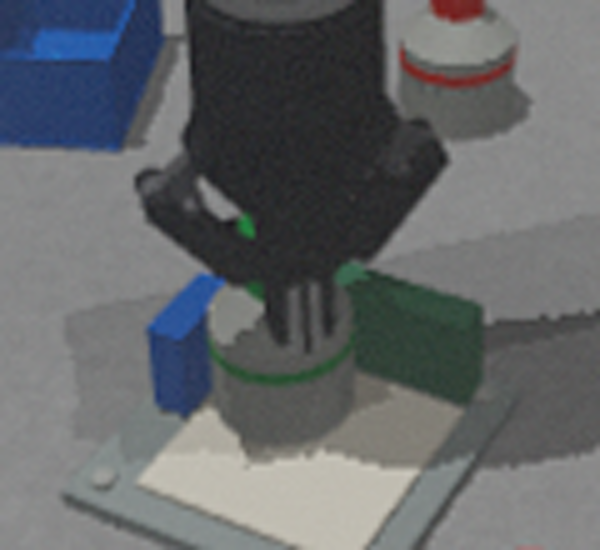

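The picture shows the canister upright in the corner, touching the blue stop (crop 210,360) and the green fence (355,340), with the fingers still pressing on its cone. The forces are steady, so I'm handing in.

```bash
python3 -c "
from workcell import robot
print(robot.close_job())"
```

```text
the job is handed in; nothing more can be done
None
```

I set the green-stub canister upright on the bed, let go of it, pressed it into the corner against the fence and stop, and handed the job in with the push still on (about 19 N inward and 15 N down); the push was corrected sideways several times on the way rather than being one clean diagonal, I didn't measure how far the spring contact went back, and the hand-in gave no verdict.

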